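# Park the rolling document carriage at the bookend

## Task

Push the free-rolling document carriage along its rail and brake it so that it stands still with its pointer in line with the upright plate of the aluminium bookend, without ever running into the stops at the rail's ends. Work from inside the carriage's open pocket and touch nothing of the carriage but the two sprung black pads there, gently (it has almost no friction: push on the front pad, brake on the rear one); once it has stood still at the bookend for a few seconds, take the hand out and leave it standing there, with the other things undisturbed.

Things in the scene. Friction and masses are not known exactly. Their poses are not given: they have to be found in the camera images.
- rail: Fixed rail, 260 x 980 mm: two steel rods (16 mm diameter, at x = -100 and +100 mm, axes 24 mm high) between two aluminium end blocks 50 mm high with rubber stops. Origin on the counter midway between the rods; y axis: the rail direction, +y is its front end; z up. It stands at another place and yaw (up to 0.14 rad) each time, fixed.
- carriage (a joint): Carriage position along the rail's +y in m (= rail-frame y of the frame's origin + 0.150). 0: touches the rear stop; 0.300: touches the front stop. Starts at rest at 0.03 to 0.07; the bookend is at 0.19 to 0.255. Nominal moving mass 2.5 kg (true: -25 to +35 %), viscous drag 0.3 N s/m, dry friction 0.004 N: it coasts on for many seconds.
- frame: Carriage frame with the clear document box on its front deck (from y = +205 mm, top 85 mm high) and the spoon rest with pens on its rear deck (to y = -204, top 57). Origin at counter level in the middle of its open, floorless pocket; axes as the rail's. Pocket: x -80 to +80 between side beams 50 mm high, y -140 to +140 between cross blocks 60 mm high and thick. Do not touch the frame.
- pad_front (a joint): Compression in m of the front sprung pad: black block 130 mm wide (x), from 17 to 51 mm high, flat face towards -y into the pocket. 0 at rest, grows as it is pushed to +y into its cross block, end of travel 0.035. Spring 30 N/m, no preload, damping only 0.3 N s/m, pad 50 g: what runs against it bounces back. Pushing it drives the carriage to +y.
- pad_rear (a joint): Compression in m of the rear sprung pad, the same block at the other end of the pocket, face looking to +y. Grows as it is pushed to -y, to 0.035. Same spring. Pushing on it drives the carriage to -y (brakes it).
- pad_front_face (a point): Middle of the front pad's face, 34 mm above the counter; at rest at y = +100 mm in the frame (it moves with the pad).
- pad_rear_face (a point): Middle of the rear pad's face, 34 mm above the counter; at rest at y = -100 mm in the frame. The faces are thus 200 mm apart at rest.
- pointer (a point): Tip of the small steel pointer on the carriage's +x side beam, at (150, 0, 40) mm in the frame.
- mark (a point): Near edge of the bookend's upright plate, 40 mm above the counter. The plate (100 mm long, 4 mm thick, 100 mm high) stands across the rail on its +x side; axes as the rail's. The pointer is in line with it when both have the same y in the rail frame. The bookend is fixed; its foot (80 mm) extends to +y.
- owl: White ceramic owl pen pot, 82 mm diameter, 95 mm high (ears 110), loose; origin under its centre. Not to be disturbed.
- sharpener: Yellow plastic sharpener cube, 36 mm, loose; origin under its centre. Not to be disturbed.
- mug: Blue ceramic mug, 76 mm diameter, 85 mm high, loose; origin under its centre. Not to be disturbed.

How it is judged:
By the outcome, as a careful person would: the job done as asked, in the order asked, and still so for the second after the job is handed in, with the robot touching nothing.
It also fails if it takes over 43 s, if anything falls off the work surface, if the arm or the gripper's body presses on something with over 40 N, if the wrist force passes 120 N, or if a joint passes its speed limit or range.

## Robot

A 6-joint arm with a two-finger parallel gripper is mounted at the origin on the work surface. World frame = base frame: x ahead of the robot, y to its left, z up, the work surface at z = 0. Lengths are in m, angles in rad, forces in N, time in s.
With the tool pointing down it reaches from about 0.35 to 0.85 m from the base axis. Payload 8.1 kg.
Tool frame: the origin (TCP) lies between the finger pads, 19 mm behind the fingertips; this is the grasp point; y points along the fingers, x is the direction in which the jaws open and shut, and the axes are right-handed (so a half turn about y gives the same grasp; the last joint's range is limited). The gripper opens to 93 mm and grips with 3 to 60 N. Pads are 15 mm wide; open, the fingers measure 128 mm over their backs; the gripper's body (75 mm by 188 mm) begins 65 mm behind the grasp point.
Start: joints at [1.25, 0.13, 1.488, -0, 1.523, -0.085], TCP at [0.14, 0.583, 0.237] pointing down, gripper open.
Joint ranges: [-2.96, 2.96], [-0.89, 2.26], [0.02, 2.5], [-1.34, 4.48], [0, 2.73], [-2.66, 2.66]. Speed limits (rad/s): [2.39, 2.39, 2.79, 3.14, 3.14, 3.14].

## Interface

Orientations are given as a rotation vector (axis times angle).
In Python, from plant import robot gives the robot as it stands.
- The arm moves only by the shell command python3 -m inch 'ROWS' [FORCE]. ROWS is JSON, a list of rows, each a list of 5 numbers: the closure, from -1 (fully open) to 1 (shut), then the shift along the world's x, y, z in m, then the turn about the world's z in rad. A call has 1 to 8 rows; each row is the pose to reach, as a shift and turn from the pose measured when the call began; what a row does not reach only later rows make up. A row lasts 1/8 s, in which the tool goes at most 62.5 mm and 10.7 degrees, less where a joint would pass 70% of its speed; a pose out of reach is approached as far as the arm can. A call with a gripper value outside its range is refused whole. The fingers move at their own pace and stop on an object; FORCE is the grip in N (left out, the last holds). Time passes only in rows, so rows that repeat a pose let the fingers close. It gives the time, the measured TCP pose, the force and the opening at its end, in the units of the state.
- robot.read_state(): the state, without advancing time (a new reading comes with each control period).
- robot.read_camera(name): name is "scene" or "top"; returns a dict with "color" (400x640x3 uint8, red, green, blue), "mtx" (3x3 intrinsics, pixels), "R" (3x3) and "t" (3): a world point X has camera coordinates R X + t. Camera axes: x right, y down, z forward; pixel columns grow to the right and rows downward; lengths in m; the calibration is good to about 2 mm. A picture is of the moment at which its call begins. There is no depth.
- robot.close_job(): hands the job in, once; it reports no verdict.
The state is a dict: "t": time; "q": joint angles; "dq": joint speeds; "joint_torque": joint torques, N m; "tool_pos": TCP position; "orientation": TCP orientation; "force": force on the tool from outside, world axes, zero at the start; "wrist_torque": the same for the moment, N m; "opening": finger opening in m.
Only numpy, scipy, OpenCV 4.12 (cv2) and the standard library are available. Lean on these libraries where they do the work, as an engineer would, in place of code of your own. Each camera call takes 0.05 s, during which the arm holds its last target. There are 200 camera calls.

## Working session

There is one attempt and no reset: what is moved stays moved. The work goes in short steps, Python scripts to look and compute and a shell command to move; the robot and the scene stay as the last step left them, time stands still between calls to the robot, and variables do not carry over. Pictures are saved under pics/ and viewed, about 8 in all and at most 12, crops included, and the job is handed in when it is done.

```bash
mkdir -p pics; ls; python3 - <<'E'
from plant import robot
import cv2,numpy as np
s=robot.read_state();print({k:np.round(v,4).tolist() for k,v in s.items()})
for n in("scene","top"):
    c=robot.read_camera(n);cv2.imwrite(f"pics/{n}0.png",c["color"][:,:,::-1]);print(n,c["mtx"].tolist(),np.round(c["R"],4).tolist(),np.round(c["t"],4).tolist())
E
```

```text
pics
{'t': 0.0, 'q': [1.2496, 0.1311, 1.4893, -0.0, 1.523, -0.0854], 'dq': [0.0008, -0.0004, 0.0009, 0.0005, -0.0003, -0.0002], 'joint_torque': [0.0004, -55.9849, -49.1756, 0.0768, 0.0355, -0.0002], 'tool_pos': [0.14, 0.5829, 0.2364], 'orientation': [-1.3126, -1.0326, 1.0352], 'force': [-0.6178, 0.6767, -0.5876], 'wrist_torque': [0.007, -0.0308, 0.0084], 'opening': 0.0931}
scene [[367.0352505325253, 0.0, 324.0354124388722], [0.0, 367.0352505325253, 191.1507552218097], [0.0, 0.0, 1.0]] [[0.4675, 0.884, -0.0044], [0.5282, -0.2833, -0.8004], [-0.7088, 0.3719, -0.5994]] [-0.2615, -0.2626, 1.3162]
top [[494.1419365368042, 0.0, 309.03419092074756], [0.0, 494.1419365368042, 200.76846546487747], [0.0, 0.0, 1.0]] [[-0.0845, -0.9964, 0.004], [-0.9728, 0.0816, -0.2169], [0.2158, -0.0222, -0.9762]] [0.0428, 0.5634, 1.1202]
```

View pics/top0.png

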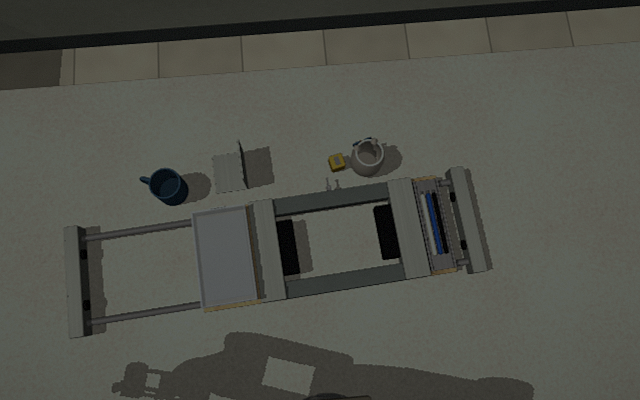

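View pics/scene0.png

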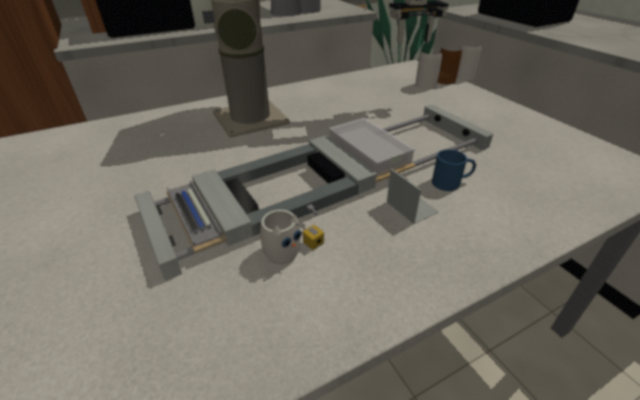

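Both views show the whole scene. In the top view the rail runs from the front end block at about (77,280) to the rear one at (468,220), with the bookend plate at (241,165) and the pointer near (333,184). I'll enlarge for exact readings.

```bash
python3 - <<'E'
import cv2
i=cv2.imread("pics/top0.png");i=cv2.convertScaleAbs(i,alpha=1.7)
def crop(x0,y0,w,h,s,n):
    return cv2.resize(i[y0:y0+h,x0:x0+w],None,fx=s,fy=s,interpolation=cv2.INTER_CUBIC)
cv2.imwrite("pics/c1.png",crop(200,130,200,150,4,""))
a=crop(55,215,100,130,4,"");b=crop(400,155,100,130,4,"")
cv2.imwrite("pics/c2.png",cv2.hconcat([a,b]))
E
```

```text
(no output)
```

View pics/c1.png

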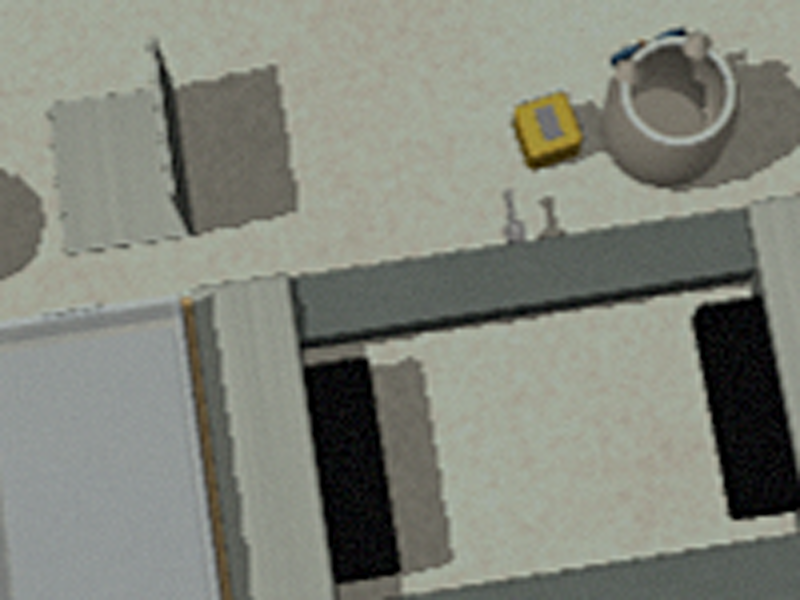

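View pics/c2.png

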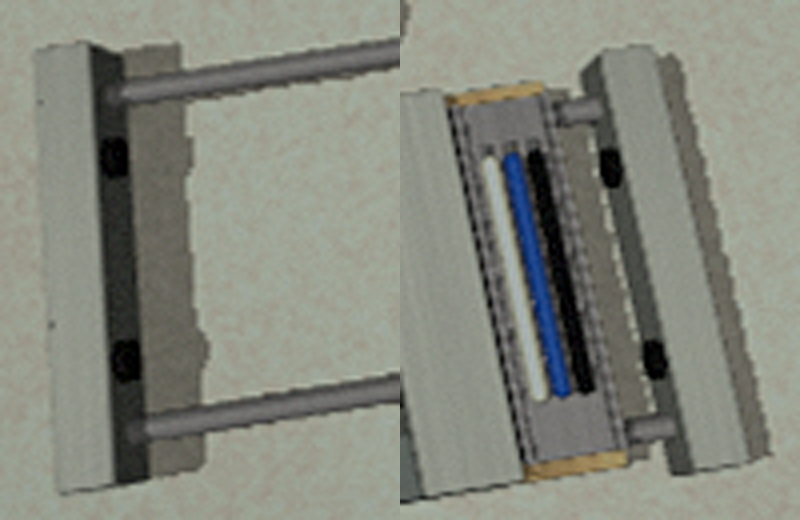

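The enlarged crops show:
- **End-block top outer corners:** front at (63.8,226.8) and (70,338.2), rear at (463,166.5) and (487,270.8).
- **Pointer tip:** about (327.5,178).
- **Plate:** far top corner at (238.3,141.3), near foot corner at (248,188.5).
- **Pad faces:** visible, free of the arm.

```bash
cat > h.py <<'E'
import numpy as np,cv2
from scipy.optimize import least_squares
K=np.array([[494.1419,0,309.0342],[0,494.1419,200.7685],[0,0,1]])
R=np.array([[-0.0845,-0.9964,0.004],[-0.9728,0.0816,-0.2169],[0.2158,-0.0222,-0.9762]]);t=np.array([0.0428,0.5634,1.1202])
def proj(X):
    c=np.atleast_2d(X)@R.T+t; return (c[:,:2]/c[:,2:])@K[:2,:2].T+K[:2,2]
def ray(uv,z):
    d=R.T@np.linalg.inv(K)@[*uv,1]; o=-R.T@t; return o+d*(z-o[2])/d[2]
def W(p,X):
    c,s=np.cos(p[2]),np.sin(p[2]);X=np.atleast_2d(X);return np.c_[p[0]+c*X[:,0]-s*X[:,1],p[1]+s*X[:,0]+c*X[:,1],X[:,2]]
def inv(p,X):
    c,s=np.cos(p[2]),np.sin(p[2]);d=X[:2]-p[:2];return np.array([c*d[0]+s*d[1],-s*d[0]+c*d[1],X[2]])
E
python3 - <<'E'
from h import *
M=np.array([[.13,.49,.05],[-.13,.49,.05],[.13,-.49,.05],[-.13,-.49,.05]])
U=np.array([[63.75,226.75],[70,338.25],[463,166.5],[487,270.75]])
r=least_squares(lambda p:(proj(W(p,M))-U).ravel(),[.6,0,0]);p=r.x;print("rail",p.round(4),"res",r.fun.round(2),"cam",(-R.T@t).round(3))
c1=lambda x,y,z:inv(p,ray((x/4+200,y/4+130),z)).round(4)
print("pointer",c1(510,192,.04))
for n,a in dict(frontface=[(370,358,.051),(400,573,.051)],rearface=[(695,310,.051),(732,518,.051)],frontblk_in=[(293,280,.06),(333,598,.06)],platefootnear=[(192,235,0),(68,252,0)],platefartop=[(153,45,.1)],foot=[(50,102,0)],owl=[(677,92,.095)],sharp=[(545,125,.036)]).items(): print(n,[c1(*q).tolist() for q in a])
np.save("rail.npy",p)
for n,X in dict(ptr=[.15,0,0]).items(): pass
from plant import robot
s=robot.read_state();Rm=cv2.Rodrigues(np.array(s['orientation']))[0];print(Rm.round(3))
for x,y in[(.0,-.11),(0,0),(0,.2)]: print(W(p,[x,y,0]))
E
```

```text
rail [0.459  0.0873 0.0718] res [-1.   -0.02 -1.61  0.17  1.01 -0.83  1.7   0.13] cam [0.31  0.022 1.216]
pointer [ 0.1536 -0.1541  0.04  ]
frontface [[0.0623, -0.0536, 0.051], [-0.0667, -0.0519, 0.051]]
rearface [[0.061, -0.2512, 0.051], [-0.0653, -0.2497, 0.051]]
frontblk_in [[0.1147, -0.0151, 0.06], [-0.0755, -0.0115, 0.06]]
platefootnear [[0.1674, 0.0461, 0.0], [0.1685, 0.1248, 0.0]]
platefartop [[0.2598, 0.0456, 0.1]]
foot [[0.2688, 0.1248, 0.0]]
owl [[0.1845, -0.2575, 0.095]]
sharp [[0.1939, -0.183, 0.036]]
[[ 0.234 -0.001 -0.972]
 [ 0.972 -0.002  0.234]
 [-0.002 -1.     0.   ]]
[[ 0.4668905  -0.02239165  0.        ]]
[[0.45899827 0.08732486 0.        ]]
[[0.44464877 0.28680943 0.        ]]
```

```bash
python3 - <<'E'
from h import *
p=np.load("rail.npy")
a=lambda x,y,z:inv(p,ray((x,y),z)).round(4).tolist()
b=lambda x,y,z:a((x-400)/4+400,y/4+155,z)
f=lambda x,y,z:a(x/4+55,y/4+215,z)
print("tray edge",b(545,85,.057),b(628,452,.057),"tray z.03",b(628,460,.03),"bumpers",b(600,168,.03),b(643,360,.03),"blk inner",b(605,55,.05),b(672,440,.05))
print("front bumper",f(128,160,.03),f(140,360,.03),"blk inner",f(90,45,.05),f(113,488,.05))
print("box front",a(193,213,.085),a(203,310,.085))
c=lambda x,y,z:a(x/4+200,y/4+130,z)
print("beam inner",c(302,345,.05),c(752,275,.05))
E
```

```text
tray edge [0.1126, -0.4146, 0.057] [-0.1121, -0.4157, 0.057] tray z.03 [-0.1158, -0.4231, 0.03] bumpers [0.0617, -0.4454, 0.03] [-0.0586, -0.4452, 0.03] blk inner [0.1272, -0.4572, 0.05] [-0.109, -0.445, 0.05]
front bumper [0.057, 0.4454, 0.03] [-0.0616, 0.4455, 0.03] blk inner [0.1257, 0.4552, 0.05] [-0.1321, 0.4565, 0.05]
box front [0.1071, 0.173, 0.085] [-0.116, 0.1742, 0.085]
beam inner [0.0766, -0.0144, 0.05] [0.0771, -0.2894, 0.05]
```

I have what I need for the approach:
- **Position:** the bumper gaps put the carriage at s ≈ 0.030, and the mark is about 0.200 m further on.
- **Plan:** jaws along the rail (turn +0.30 rad), TCP over the pocket centre at about (0.468, -0.064).
- **Elastic two-bounce strategy:** a hand moving at constant speed v throws the carriage to 2v. The rear pad then catches up with the hand, and that bounce stops it.

First I'll move above the pocket.

```bash
python3 -m inch '[[-1,0.027,-0.054,0,0.04],[-1,0.054,-0.107,0,0.08],[-1,0.081,-0.161,0,0.12],[-1,0.109,-0.214,0,0.16],[-1,0.136,-0.268,0,0.2],[-1,0.163,-0.321,0,0.24],[-1,0.19,-0.375,0,0.27],[-1,0.217,-0.428,0,0.3]]'
python3 -m inch '[[-1,0.03,-0.055,0,0],[-1,0.06,-0.11,0,0],[-1,0.09,-0.165,-0.02,0],[-1,0.111,-0.219,-0.06,0],[-1,0.111,-0.219,-0.09,0],[-1,0.111,-0.219,-0.09,0]]'
cat >> h.py <<'E'
# KLT tracker of the carriage in the top picture; returns travel since picture 0
p0=np.load("rail.npy"); yc=-.1515
F=[(x,y,z) for x in(.108,-.115) for y,z in((.3245,.085),(.206,.085),(.2,.06),(.14,.06),(-.14,.06),(-.2,.06),(-.264,.057))]+[(x,y,.05) for x in(.077,-.077) for y in(-.14,.14)]+[(.15,0,.04)]+[(x,y,.085) for x in(.05,0,-.05) for y in(.3245,.206)]
F=np.array(F)
def track(img,guess=0.,verbose=False):
    g0=cv2.cvtColor(cv2.imread("pics/top0.png"),cv2.COLOR_BGR2GRAY);g1=cv2.cvtColor(img,cv2.COLOR_RGB2GRAY)
    g0,g1=[cv2.GaussianBlur(g,(0,0),.8) for g in(g0,g1)]
    a=proj(W(p0,F+[0,yc,0])).astype(np.float32);b0=proj(W(p0,F+[0,yc+guess,0])).astype(np.float32)
    kw=dict(winSize=(15,15),maxLevel=1,flags=cv2.OPTFLOW_USE_INITIAL_FLOW)
    b,st,_=cv2.calcOpticalFlowPyrLK(g0,g1,a,b0.copy(),**kw)
    r,st2,_=cv2.calcOpticalFlowPyrLK(g1,g0,b,a+(b-b0),**kw)
    d=[];
    for i in range(len(F)):
        va=inv(p0,ray(a[i],F[i,2]));vb=inv(p0,ray(b[i],F[i,2]))
        ok=st[i,0] and st2[i,0] and np.linalg.norm(r[i]-a[i])<.4 and abs(vb[0]-va[0])<.006
        if ok:d.append(vb[1]-va[1])
    d=np.array(d)
    if verbose:print(d.round(4))
    m=np.median(d);k=d[abs(d-m)<.003];return k.mean(),len(k),k.std()
E
python3 - <<'E'
from h import *
from plant import robot
s=robot.read_state();c=robot.read_camera("top");cv2.imwrite("pics/top1.png",c["color"][:,:,::-1])
Rm=cv2.Rodrigues(np.array(s['orientation']))[0]
print(s['t'],np.round(s['tool_pos'],4),np.round(s['force'],2),Rm[:,0].round(3),inv(p0,np.array(s['tool_pos'])))
print(track(c["color"],0,True))
sc=robot.read_camera("scene")["color"][:,:,::-1];cv2.imwrite("pics/scene1.png",sc)
v=cv2.hconcat([c["color"][130:400,60:500,::-1],sc[60:330,120:480]]);cv2.imwrite("pics/v1.png",cv2.convertScaleAbs(v,alpha=1.5))
E
```

```text
t: 1.1
tool_pos: [0.3573, 0.1531, 0.2364]
orientation: [-1.179, -1.257, 1.258]
force: [1.1, 0.8, -0.0]
opening: 0.0928
t: 1.85
tool_pos: [0.4656, -0.0661, 0.1429]
orientation: [-1.173, -1.251, 1.259]
force: [0.8, 0.5, -0.5]
opening: 0.0932
1.85 [ 0.4656 -0.0661  0.1429] [ 0.81  0.54 -0.46] [-0.063  0.998  0.001] [-0.00440544 -0.1534642   0.14287057]
[-0.0002 -0.0006  0.0001 -0.0004 -0.0002  0.0004 -0.0007 -0.0001 -0.0005
 -0.0004 -0.0004 -0.0004 -0.0007]
(np.float64(-0.0003197672592197567), 13, np.float64(0.00029253159869772725))
```

View pics/v1.png

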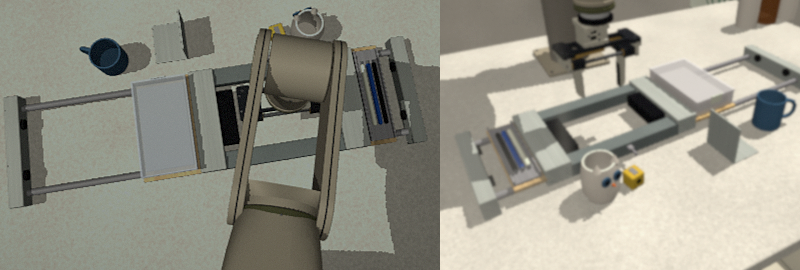

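The tracker agrees to 0.3 mm, and the hand is aligned above the pocket. The box (135–195, 85–180) and the tray stay visible past the arm. Now I'll lower into the middle of the pocket.

```bash
python3 -m inch '[[-1,0.001,0.001,-0.025,0.0],[-1,0.0022,0.002,-0.05,0],[-1,0.0022,0.002,-0.075,0],[-1,0.0022,0.002,-0.098,0],[-1,0.0022,0.002,-0.103,0],[-1,0.0022,0.002,-0.103,0]]'
cat > look.py <<'E'
from h import *
from plant import robot
import sys
g=float(sys.argv[1]);n=int(sys.argv[2]) if len(sys.argv)>2 else 1
for k in range(n):
    s=robot.read_state();c=robot.read_camera("top")["color"];d,m,e=track(c,g)
    h=inv(p0,np.array(s['tool_pos']));hy=h[1]-yc-d
    print("t %.3f travel %.4f (n%d sd%.4f) hand rel x %.4f y %.4f z %.4f gapF %.4f gapR %.4f F %s"%(s['t'],d,m,e,h[0]+.002,hy,h[2],.1-.064-hy,hy+.1-.064,np.round(s['force'],1)))
E
python3 look.py 0
```

```text
t: 2.7
tool_pos: [0.4713, -0.063, 0.0454]
orientation: [-1.179, -1.258, 1.259]
force: [1.3, 0.8, 0.6]
opening: 0.093
t 2.700 travel -0.0004 (n15 sd0.0003) hand rel x 0.0035 y 0.0010 z 0.0454 gapF 0.0350 gapR 0.0370 F [1.3 0.8 0.6]
```

```bash
python3 -m inch '[[-1,-0.002,0.014,-0.003,0],[-1,-0.003,0.025,-0.003,0],[-1,-0.004,0.029,-0.003,0],[-1,-0.005,0.033,-0.003,0],[-1,-0.005,0.0365,-0.003,0],[-1,-0.006,0.04,-0.003,0],[-1,-0.006,0.044,-0.003,0],[-1,-0.006,0.048,-0.003,0]]'
python3 look.py 0.01
```

```text
t: 3.75
tool_pos: [0.4655, -0.0151, 0.0426]
orientation: [-1.18, -1.258, 1.258]
force: [0.4, -0.1, 0.2]
opening: 0.0929
t 3.750 travel 0.0029 (n11 sd0.0007) hand rel x 0.0011 y 0.0460 z 0.0426 gapF -0.0100 gapR 0.0820 F [ 0.4 -0.1  0.2]
```

```bash
python3 -m inch '[[-1,0,0.004,0,0],[-1,0,0.0075,0,0],[-1,-0.001,0.011,0,0],[-1,-0.001,0.015,0,0],[-1,-0.001,0.019,0,0]]'
python3 look.py 0.02
```

```text
t: 4.42
tool_pos: [0.4645, 0.0046, 0.0426]
orientation: [-1.18, -1.259, 1.258]
force: [-0.4, -0.4, 1.0]
opening: 0.0929
t 4.425 travel 0.0344 (n11 sd0.0008) hand rel x 0.0015 y 0.0342 z 0.0426 gapF 0.0018 gapR 0.0702 F [-0.4 -0.4  1. ]
```

```bash
python3 -m inch '[[-1,0,0.003,0,0],[-1,-0.0005,0.006,0,0],[-1,-0.001,0.009,0,0],[-1,-0.001,0.0125,0,0],[-1,-0.001,0.016,0,0],[-1,-0.001,0.019,0,0]]'
python3 look.py 0.08
```

```text
t: 5.22
tool_pos: [0.4635, 0.0242, 0.0426]
orientation: [-1.179, -1.259, 1.258]
force: [-0.2, 0.8, -0.2]
opening: 0.0933
t 5.225 travel 0.0743 (n10 sd0.0007) hand rel x 0.0019 y 0.0139 z 0.0426 gapF 0.0221 gapR 0.0499 F [-0.2  0.8 -0.2]
```

```bash
python3 -m inch '[[-1,0,0.003,0,0],[-1,-0.0005,0.006,0,0],[-1,-0.001,0.009,0,0],[-1,-0.001,0.012,0,0],[-1,-0.0015,0.015,0,0],[-1,-0.0015,0.018,0,0],[-1,-0.002,0.021,0,0],[-1,-0.002,0.024,0,0]]'
python3 look.py 0.12
```

```text
t: 6.28
tool_pos: [0.4614, 0.0486, 0.0426]
orientation: [-1.179, -1.259, 1.258]
force: [0.9, -0.6, 0.5]
opening: 0.0931
t 6.275 travel 0.1193 (n12 sd0.0009) hand rel x 0.0016 y -0.0065 z 0.0426 gapF 0.0425 gapR 0.0295 F [ 0.9 -0.6  0.5]
```

```bash
python3 -m inch '[[-1,0,0.003,0,0],[-1,-0.0005,0.006,0,0],[-1,-0.001,0.009,0,0],[-1,-0.001,0.012,0,0],[-1,-0.001,0.0145,0,0],[-1,-0.0015,0.017,0,0],[-1,-0.0015,0.019,0,0],[-1,-0.0015,0.021,0,0]]'
python3 look.py 0.158
```

```text
t: 7.32
tool_pos: [0.4599, 0.07, 0.0426]
orientation: [-1.179, -1.259, 1.258]
force: [-1.1, 0.1, -0.2]
opening: 0.0931
t 7.325 travel 0.1567 (n12 sd0.0012) hand rel x 0.0017 y -0.0225 z 0.0426 gapF 0.0585 gapR 0.0135 F [-1.1  0.1 -0.2]
```

```bash
python3 -m inch '[[-1,0,0.0021,0,0],[-1,0,0.0042,0,0],[-1,-0.0005,0.0063,0,0],[-1,-0.0005,0.0084,0,0],[-1,-0.001,0.0105,0,0],[-1,-0.001,0.0126,0,0],[-1,-0.001,0.0146,0,0]]'
python3 look.py 0.183
```

```text
t: 8.25
tool_pos: [0.4589, 0.0849, 0.0426]
orientation: [-1.179, -1.259, 1.258]
force: [0.2, -0.2, 0.4]
opening: 0.093
t 8.250 travel 0.1840 (n14 sd0.0015) hand rel x 0.0018 y -0.0349 z 0.0426 gapF 0.0709 gapR 0.0011 F [ 0.2 -0.2  0.4]
```

```bash
python3 -m inch '[[-1,0,0.0017,0,0],[-1,0,0.0034,0,0],[-1,0,0.0051,0,0],[-1,-0.0005,0.0068,0,0],[-1,-0.0005,0.0085,0,0]]'
python3 look.py 0.195
```

```text
t: 8.93
tool_pos: [0.4584, 0.0937, 0.0426]
orientation: [-1.179, -1.259, 1.258]
force: [0.2, -0.2, -0.1]
opening: 0.0931
t 8.925 travel 0.1999 (n13 sd0.0015) hand rel x 0.0019 y -0.0420 z 0.0426 gapF 0.0780 gapR -0.0060 F [ 0.2 -0.2 -0.1]
```

```bash
python3 -m inch '[[-1,0,0.0016,0,0],[-1,0,0.0032,0,0],[-1,0,0.005,0,0]]'
python3 look.py 0.2
```

```text
t: 9.35
tool_pos: [0.4584, 0.099, 0.0427]
orientation: [-1.179, -1.259, 1.257]
force: [0.0, 0.6, 0.1]
opening: 0.0929
t 9.350 travel 0.2023 (n13 sd0.0015) hand rel x 0.0023 y -0.0391 z 0.0427 gapF 0.0751 gapR -0.0031 F [0.  0.6 0.1]
```

```bash
python3 -m inch '[[-1,0,0.0015,0,0],[-1,0,0.004,0,0],[-1,0,0.0085,0,0],[-1,-0.001,0.015,0,0]]'
python3 look.py 0.2; python3 -m inch '[[-1,0,0.004,0,0],[-1,-0.0005,0.006,0,0],[-1,-0.0005,0.006,0,0],[-1,-0.0005,0.006,0,0]]'; python3 - <<'E'
from h import *
from plant import robot
s=robot.read_state();t=robot.read_camera("top")["color"];sc=robot.read_camera("scene")["color"]
print(s['t'],track(t,.2,True))
cv2.imwrite("pics/top2.png",t[:,:,::-1]);cv2.imwrite("pics/scene2.png",sc[:,:,::-1])
f=lambda im,x,y,w,h,k:cv2.resize(im[y:y+h,x:x+w,::-1],None,fx=k,fy=k,interpolation=cv2.INTER_CUBIC)
v=cv2.hconcat([f(t,200,130,100,100,4),f(sc,330,140,100,100,4)]);cv2.imwrite("pics/v2.png",cv2.convertScaleAbs(v,alpha=1.5))
E
```

```text
t: 9.9
tool_pos: [0.4574, 0.1145, 0.0427]
orientation: [-1.179, -1.259, 1.257]
force: [-0.1, 0.1, -0.1]
opening: 0.0932
t 9.900 travel 0.2024 (n12 sd0.0016) hand rel x 0.0024 y -0.0237 z 0.0427 gapF 0.0597 gapR 0.0123 F [-0.1  0.1 -0.1]
t: 10.45
tool_pos: [0.4567, 0.121, 0.0426]
orientation: [-1.179, -1.259, 1.257]
force: [-0.1, -0.3, 0.3]
opening: 0.0928
[0.2018 0.205  0.2014 0.2011 0.201  0.2049 0.201  0.203  0.2039 0.2027]
10.45 (np.float64(0.20258708248504154), 10, np.float64(0.0015097626403484342))
```

View pics/v2.png

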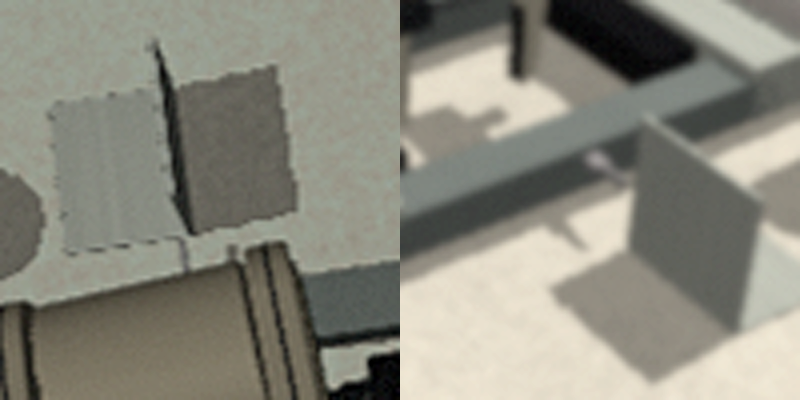

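The left crop (top view) shows the pointer tip emerging beside the arm at crop (183,238), almost under the plate's near corner (192,235). The right crop (scene view) shows the pointer ending at (628,183), next to the plate's near edge, which runs from (645,117) down to (630,250). The carriage is nearly at rest.

```bash
cat > sc.py <<'E'
from h import *
Ks=np.array([[367.035,0,324.035],[0,367.035,191.151],[0,0,1]]);Rs=np.array([[0.4675,0.884,-0.0044],[0.5282,-0.2833,-0.8004],[-0.7088,0.3719,-0.5994]]);ts=np.array([-0.2615,-0.2626,1.3162])
def rays(uv,z):
    d=Rs.T@np.linalg.inv(Ks)@[*uv,1]; o=-Rs.T@ts; return o+d*(z-o[2])/d[2]
def projs(X):
    c=np.atleast_2d(X)@Rs.T+ts; return (c[:,:2]/c[:,2:])@Ks[:2,:2].T+Ks[:2,2]
E
python3 - <<'E'
from sc import *
print("cam",-Rs.T@ts)
T=lambda x,y,z:inv(p0,ray((x/4+200,y/4+130),z)).round(4)
S=lambda x,y,z:inv(p0,rays((x/4+330,y/4+140),z)).round(4)
print("top: pointer now",T(183,238,.04),"pointer0",T(510,192,.04),"plate near bottom",T(192,235,0),"far top",T(153,42,.1), T(160,42,.1))
print("scene: tip",S(628,183,.04),"near bottom",S(630,250,0),"near top",S(645,117,.1),"far top",S(762,203,.1),"far bottom",S(738,330,0))
# predicted crop pixel of a pointer at y = plate centre
for y in(.044,.046,.048,.05):print(y,((proj(W(p0,[.1536,y,.04]))-[200,130])*4).round(1),((projs(W(p0,[.1536,y,.04]))-[330,140])*4).round(1), "plate near40",((projs(W(p0,[.1674,y,.04]))-[330,140])*4).round(1),((proj(W(p0,[.1674,y,.04]))-[200,130])*4).round(1),((proj(W(p0,[.1674,y,.1]))-[200,130])*4).round(1))
E
python3 look.py .2025
```

```text
cam [ 1.19387913 -0.33272336  0.57759464]
top: pointer now [0.1558 0.0484 0.04  ] pointer0 [ 0.1536 -0.1541  0.04  ] plate near bottom [0.1674 0.0461 0.    ] far top [0.2617 0.0454 0.1   ] [0.2611 0.0413 0.1   ]
scene: tip [0.2902 0.2606 0.04  ] near bottom [0.3074 0.2568 0.    ] near top [0.2981 0.242  0.1   ] far top [0.3871 0.2247 0.1   ] far bottom [0.3907 0.2477 0.    ]
0.044 [[190.6 240.3]] [[215.3 183.4]] plate near40 [[229.6 194.5]] [[187.7 218.7]] [[175.5 193.2]]
0.046 [[187.4 240.8]] [[217.8 182.4]] plate near40 [[232.2 193.5]] [[184.5 219.2]] [[172.1 193.7]]
0.048 [[184.1 241.3]] [[220.3 181.4]] plate near40 [[234.7 192.4]] [[181.2 219.7]] [[168.7 194.2]]
0.05 [[180.9 241.8]] [[222.8 180.3]] plate near40 [[237.2 191.4]] [[178.  220.2]] [[165.3 194.7]]
t 10.550 travel 0.2026 (n10 sd0.0015) hand rel x 0.0022 y -0.0173 z 0.0427 gapF 0.0533 gapR 0.0187 F [0.3 0.8 0.8]
```

```bash
python3 - <<'E'
from sc import *
S=lambda x,y,z:inv(p0,rays(((x-400)/4+330,y/4+140),z)).round(4).tolist()
print("tip",S(628,183,.04),"near bottom",S(630,250,0),"near top",S(645,117,.1),"far top",S(762,203,.1),"far bottom",S(738,330,0))
from plant import robot
t=robot.read_camera("top")["color"];sc=robot.read_camera("scene")["color"]
f=lambda im,x,y,w,h,k:cv2.resize(im[y:y+h,x:x+w,::-1],None,fx=k,fy=k,interpolation=cv2.INTER_CUBIC)
v=cv2.hconcat([f(t,230,155,40,50,10),f(sc,465,160,40,50,10)]);cv2.imwrite("pics/v3.png",cv2.convertScaleAbs(v,alpha=1.5));print(track(t,.2025))
E
```

```text
tip [0.1575, 0.051, 0.04] near bottom [0.1732, 0.0446, 0.0] near top [0.1725, 0.0438, 0.1] far top [0.2715, 0.042, 0.1] far bottom [0.2655, 0.0495, 0.0]
(np.float64(0.20257236379930205), 10, np.float64(0.001506131851780262))
```

View pics/v3.png

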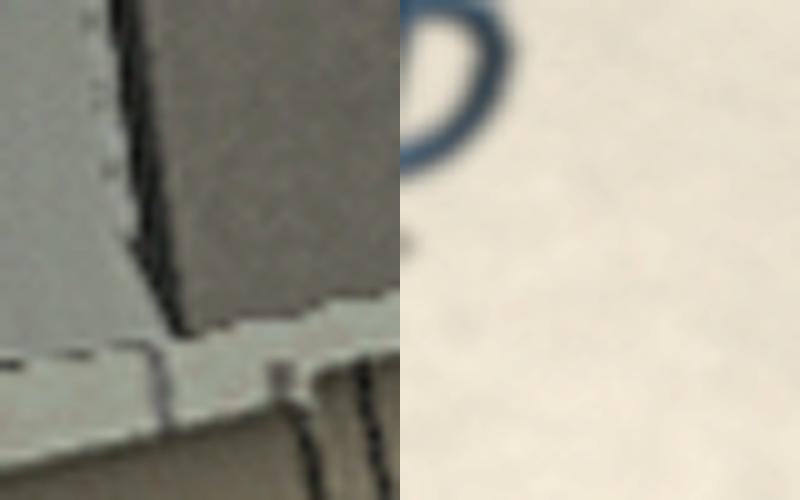

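The right crop missed because of a wrong offset, so it shows only counter and the mug handle. The left one shows the pointer tip at (245.2,189.5) and the plate's near -y corner from (248.2,188.5) at the bottom to (242.8,179) at the top. I'll look once more at the scene view with the right offset.

```bash
python3 - <<'E'
import cv2
f=lambda im,x,y,w,h,k:cv2.resize(im[y:y+h,x:x+w],None,fx=k,fy=k,interpolation=cv2.INTER_CUBIC)
a=cv2.imread("pics/scene2.png");b=cv2.imread("pics/scene0.png");t=cv2.imread("pics/top0.png")
v=cv2.hconcat([f(a,370,165,40,45,10),cv2.vconcat([f(b,295,200,40,22,10),f(t,310,170,40,23,10)])])
cv2.imwrite("pics/v4.png",cv2.convertScaleAbs(v,alpha=1.4))
E
```

```text
(no output)
```

View pics/v4.png

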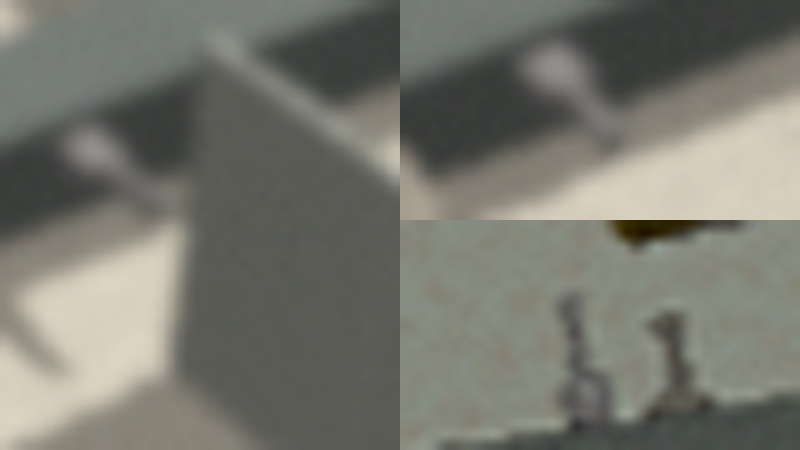

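```bash
python3 - <<'E'
from sc import *
S=lambda x,y,z:inv(p0,rays((x,y),z)).round(4).tolist()
T=lambda x,y,z:inv(p0,ray((x,y),z)).round(4).tolist()
print("scene tip now",S(387.2,186,.04),"tip0",S(316.5,214.2,.04),"near bot",S(387,202.8,0),"near top",S(390.5,170.5,.1))
print("top tip now",T(245.2,189.5,.04),"tip0",T(327,177.5,.04),"near bot",T(248.2,188.5,0),"near top",T(242.8,179,.1))
E
python3 look.py .2025
```

```text
scene tip now [0.1586, 0.0507, 0.04] tip0 [0.1572, -0.1537, 0.04] near bot [0.1735, 0.0427, 0.0] near top [0.1756, 0.0388, 0.1]
top tip now [0.156, 0.0498, 0.04] tip0 [0.155, -0.1531, 0.04] near bot [0.168, 0.0455, 0.0] near top [0.1661, 0.0467, 0.1]
t 10.700 travel 0.2026 (n10 sd0.0015) hand rel x 0.0022 y -0.0173 z 0.0427 gapF 0.0533 gapR 0.0187 F [-0.9 -0.6 -0.2]
```

The checks agree on the sign: the pointer stands about 2–5 mm past the plate, at rest. I'll give it a very gentle nudge back on the rear pad, with the hand at about 2 mm/s.

```bash
python3 -m inch '[[-1,0,-0.005,0,0],[-1,0.0005,-0.010,0,0],[-1,0.001,-0.014,0,0],[-1,0.001,-0.016,0,0],[-1,0.001,-0.0165,0,0],[-1,0.001,-0.0167,0,0],[-1,0.001,-0.017,0,0],[-1,0.001,-0.0172,0,0]]'
python3 look.py .2025
python3 -m inch '[[-1,0,-0.0003,0,0],[-1,0,-0.0005,0,0],[-1,0,-0.0008,0,0],[-1,0,-0.001,0,0],[-1,0,-0.0013,0,0],[-1,0,-0.0015,0,0],[-1,0,-0.0018,0,0],[-1,0,-0.002,0,0]]'
python3 look.py .2025
```

```text
t: 11.75
tool_pos: [0.4577, 0.1039, 0.0427]
orientation: [-1.178, -1.259, 1.257]
force: [0.6, 0.2, -0.6]
opening: 0.0928
t 11.750 travel 0.2025 (n13 sd0.0015) hand rel x 0.0019 y -0.0344 z 0.0427 gapF 0.0704 gapR 0.0016 F [ 0.6  0.2 -0.6]
t: 12.8
tool_pos: [0.4577, 0.1019, 0.0427]
orientation: [-1.179, -1.259, 1.257]
force: [0.3, 1.1, 0.5]
opening: 0.0928
t 12.800 travel 0.2025 (n13 sd0.0015) hand rel x 0.0018 y -0.0364 z 0.0427 gapF 0.0724 gapR -0.0004 F [0.3 1.1 0.5]
```

```bash
python3 -m inch '[[-1,0,-0.0003,0,0],[-1,0,-0.0005,0,0],[-1,0,-0.0008,0,0],[-1,0,-0.001,0,0],[-1,0,-0.0013,0,0],[-1,0,-0.0015,0,0],[-1,0,-0.0018,0,0],[-1,0,-0.002,0,0]]'
python3 look.py .2025
python3 -m inch '[[-1,0,-0.0003,0,0],[-1,0,-0.0005,0,0],[-1,0,-0.0008,0,0],[-1,0,-0.001,0,0]]'
python3 look.py .2025
```

```text
t: 13.85
tool_pos: [0.4577, 0.0998, 0.0427]
orientation: [-1.178, -1.259, 1.257]
force: [0.1, 0.2, 0.1]
opening: 0.0929
t 13.850 travel 0.2025 (n13 sd0.0015) hand rel x 0.0016 y -0.0384 z 0.0427 gapF 0.0744 gapR -0.0024 F [0.1 0.2 0.1]
t: 14.4
tool_pos: [0.4578, 0.0988, 0.0427]
orientation: [-1.179, -1.259, 1.257]
force: [0.5, -0.2, 0.4]
opening: 0.093
t 14.400 travel 0.2025 (n13 sd0.0015) hand rel x 0.0016 y -0.0394 z 0.0427 gapF 0.0754 gapR -0.0034 F [ 0.5 -0.2  0.4]
```

```bash
python3 -m inch '[[-1,0,-0.0003,0,0],[-1,0,-0.0005,0,0],[-1,0,-0.0008,0,0],[-1,0,-0.001,0,0],[-1,0,-0.0013,0,0]]'
python3 look.py .2025
python3 -m inch '[[-1,0,-0.0003,0,0],[-1,0,-0.0005,0,0],[-1,0,-0.0008,0,0],[-1,0,-0.001,0,0]]'
python3 look.py .2025
```

```text
t: 15.08
tool_pos: [0.4578, 0.0975, 0.0427]
orientation: [-1.179, -1.259, 1.257]
force: [0.2, 0.2, -1.3]
opening: 0.0929
t 15.075 travel 0.2011 (n13 sd0.0015) hand rel x 0.0015 y -0.0394 z 0.0427 gapF 0.0754 gapR -0.0034 F [ 0.2  0.2 -1.3]
t: 15.62
tool_pos: [0.4577, 0.0964, 0.0427]
orientation: [-1.179, -1.259, 1.257]
force: [-0.5, -0.1, -0.4]
opening: 0.0931
t 15.625 travel 0.1993 (n13 sd0.0015) hand rel x 0.0014 y -0.0387 z 0.0427 gapF 0.0747 gapR -0.0027 F [-0.5 -0.1 -0.4]
```

```bash
python3 -m inch '[[-1,0,0.003,0,0],[-1,-0.0005,0.012,0,0],[-1,-0.0015,0.022,0,0],[-1,-0.002,0.032,0,0],[-1,-0.0025,0.036,0,0],[-1,-0.0025,0.036,0,0]]'
python3 look.py .198
python3 -m inch '[[-1,0,0,0,0],[-1,0,0,0,0],[-1,0,0,0,0],[-1,0,0,0,0],[-1,0,0,0,0],[-1,0,0,0,0]]'
python3 look.py .197
```

```text
t: 16.42
tool_pos: [0.4552, 0.1328, 0.0427]
orientation: [-1.178, -1.26, 1.258]
force: [0.1, -0.2, -0.2]
opening: 0.0932
t 16.425 travel 0.1981 (n8 sd0.0015) hand rel x 0.0015 y -0.0010 z 0.0427 gapF 0.0370 gapR 0.0350 F [ 0.1 -0.2 -0.2]
t: 17.23
tool_pos: [0.4552, 0.1325, 0.0426]
orientation: [-1.178, -1.26, 1.258]
force: [0.4, 0.3, -0.1]
opening: 0.0931
t 17.225 travel 0.1977 (n8 sd0.0015) hand rel x 0.0014 y -0.0008 z 0.0426 gapF 0.0368 gapR 0.0352 F [ 0.4  0.3 -0.1]
```

```bash
python3 - <<'E'
from h import *
from plant import robot
T=[];Sc=[]
s=robot.read_state()
for k in range(6):
    T.append(robot.read_camera("top")["color"].astype(float));Sc.append(robot.read_camera("scene")["color"].astype(float))
t=np.mean(T,0).astype(np.uint8);sc=np.mean(Sc,0).astype(np.uint8);print(s['t'],track(t,.1975),[round(float(track(x.astype(np.uint8),.1975)[0]),5) for x in T])
cv2.imwrite("pics/top3.png",t[:,:,::-1]);cv2.imwrite("pics/scene3.png",sc[:,:,::-1])
f=lambda im,x,y,w,h,k:cv2.resize(im[y:y+h,x:x+w,::-1],None,fx=k,fy=k,interpolation=cv2.INTER_CUBIC)
v=cv2.hconcat([f(t,230,160,40,50,10),f(sc,365,160,40,50,10)]);cv2.imwrite("pics/v5.png",cv2.convertScaleAbs(v,alpha=1.5))
E
```

```text
17.275 (np.float64(0.19763693827218093), 8, np.float64(0.0015143747822881817)) [0.19766, 0.19764, 0.19763, 0.19776, 0.19767, 0.19764]
```

View pics/v5.png

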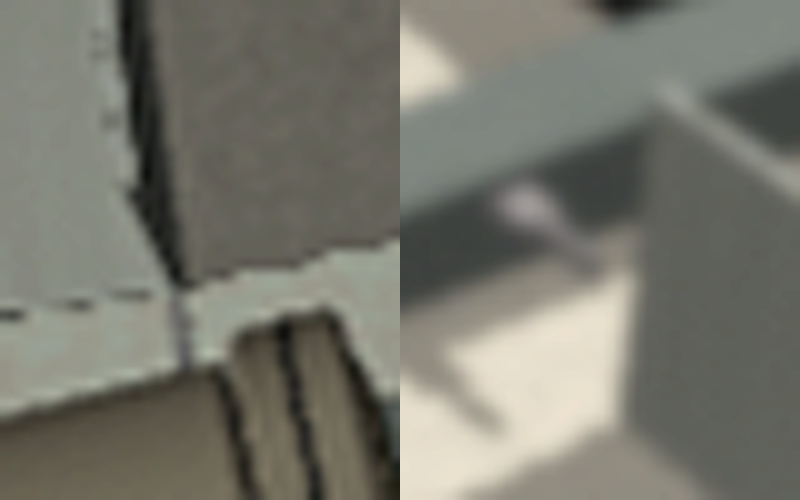

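The carriage stands still at travel 0.1976 (six frames within 0.1 mm). In the top view the tip is at (247.7,189.0), beside the plate's -y near corner at (248.3,188.8) bottom and (242.8,178.8) top. In the scene view the tip is at (385.5,187) and the plate edge at (387,202.5) and (390.5,170.5). I'll triangulate both with a joint fit.

```bash
python3 - <<'E'
from sc import *
# joint fit: plate box (x0,y_face(-y)), tip, with a small rotation/shift of each camera (prior 2 mm-ish)
yaw=.065
def cam(Kc,Rc,tc,d,X):
    c=(X@Rc.T+tc)@cv2.Rodrigues(d[:3])[0].T+d[3:]; return (c[:,:2]/c[:,2:])@Kc[:2,:2].T+Kc[:2,2]
TU=np.array([[248.3,188.8],[242.8,178.9],[238.4,140.8],[217,193],[212.5,155.5],[247.7,189],[327,177.6],[63.75,226.75],[70,338.25],[463,166.5],[487,270.75]])
SU=np.array([[387,202.5],[390.6,170.5],[420.5,190.8],[385.5,187],[316.5,214.2]])
w_t=np.r_[np.ones(5),1,1,.5*np.ones(4)]
def f(v,full=False):
    p=v[:3];x0,yf,xt,yn,yi=v[3:8];dt,ds=v[8:14],v[14:20];L=v[20]
    pl=[[x0,yf,0],[x0,yf,.1],[x0+.1,yf,.1]];foot=[[x0,yf+L,.002],[x0+.1,yf+L,.002]]
    tips=[[xt,yn,.04],[xt,yi,.04]];bl=[[a,b,.05] for b in(.488,-.488) for a in(.13,-.13)]
    rt=(cam(K,R,t,dt,W(p,np.array(pl+foot+tips+bl)))-TU)*w_t[:,None]
    rs=cam(Ks,Rs,ts,ds,W(p,np.array(pl+tips)))-SU
    pr=np.r_[dt[:3]/.002,dt[3:]/.002,ds[:3]/.002,ds[3:]/.002]
    if full:print(rt.round(2).tolist(),rs.round(2).tolist(),pr.round(1))
    return np.r_[rt.ravel()/.5,rs.ravel()/.5,pr,(yn-yi-.1976)/.001,(L-.082)/.003]
r=least_squares(f,np.r_[p0,.167,.046,.152,.045,-.1535,np.zeros(12),.08]);v=r.x;f(v,True)
C=np.linalg.inv(r.jac.T@r.jac)
print(v[:8].round(4),"L",v[20].round(4),"tip-platecentre",v[6]-v[4]-.002,"sd",np.sqrt(C[6,6]+C[4,4]-2*C[4,6]))
E
```

```text
[[0.06, 0.29], [0.59, -0.08], [-0.28, -2.08], [-0.02, 0.58], [0.04, 0.66], [-0.33, 0.56], [-0.07, 0.05], [0.1, -0.18], [-0.3, -0.19], [0.01, -0.06], [0.21, 0.39]] [[-0.32, -0.12], [0.23, -1.19], [0.15, -0.1], [-0.42, 0.48], [0.27, 0.7]] [-0.1  0.1 -0.5  0.   0.5  0.9 -0.7  0.3  0.6  0.1  0.7  0.2]
[ 0.4598  0.088   0.0689  0.1668  0.0454  0.1555  0.0446 -0.1531] L 0.0796 tip-platecentre -0.002799469814772219 sd 0.0009590818133108992
```

The joint fit puts the pointer 2–3 mm short of the plate's mid-plane (sd 1 mm), and there is ample time (18 of 43 s). I'll nudge it about 2 mm forward on the front pad, slower still.

```bash
python3 -m inch '[[-1,-0.0005,0.007,0,0],[-1,-0.001,0.016,0,0],[-1,-0.0015,0.024,0,0],[-1,-0.002,0.029,0,0],[-1,-0.002,0.0305,0,0],[-1,-0.002,0.031,0,0],[-1,-0.002,0.0312,0,0],[-1,-0.002,0.0314,0,0]]'
python3 look.py .1976
python3 -m inch '[[-1,0,0.0002,0,0],[-1,0,0.0004,0,0],[-1,0,0.0006,0,0],[-1,0,0.0007,0,0],[-1,0,0.0009,0,0],[-1,0,0.0011,0,0]]'
python3 look.py .1976
```

```text
t: 18.88
tool_pos: [0.4532, 0.1638, 0.0426]
orientation: [-1.179, -1.259, 1.257]
force: [-0.2, 0.0, -0.4]
opening: 0.093
t 18.875 travel 0.1971 (n5 sd0.0016) hand rel x 0.0017 y 0.0311 z 0.0426 gapF 0.0049 gapR 0.0671 F [-0.2  0.  -0.4]
t: 19.68
tool_pos: [0.4532, 0.1649, 0.0426]
orientation: [-1.179, -1.26, 1.257]
force: [-0.7, -0.7, 0.4]
opening: 0.0931
t 19.675 travel 0.1971 (n5 sd0.0016) hand rel x 0.0018 y 0.0322 z 0.0426 gapF 0.0038 gapR 0.0682 F [-0.7 -0.7  0.4]
```

```bash
python3 -m inch '[[-1,0,0.0002,0,0],[-1,0,0.0004,0,0],[-1,0,0.0006,0,0],[-1,0,0.0007,0,0],[-1,0,0.0009,0,0]]'
python3 look.py .1976
python3 -m inch '[[-1,0,0.0002,0,0],[-1,0,0.0004,0,0],[-1,0,0.0006,0,0],[-1,0,0.0007,0,0],[-1,0,0.0009,0,0]]'
python3 look.py .1976
```

```text
t: 20.35
tool_pos: [0.4532, 0.1658, 0.0426]
orientation: [-1.178, -1.26, 1.257]
force: [0.9, 0.5, 0.1]
opening: 0.0931
t 20.350 travel 0.1972 (n5 sd0.0016) hand rel x 0.0019 y 0.0331 z 0.0426 gapF 0.0029 gapR 0.0691 F [0.9 0.5 0.1]
t: 21.02
tool_pos: [0.4532, 0.1668, 0.0426]
orientation: [-1.178, -1.259, 1.257]
force: [-0.6, 0.4, -0.1]
opening: 0.0928
t 21.025 travel 0.1972 (n5 sd0.0016) hand rel x 0.0019 y 0.0340 z 0.0426 gapF 0.0020 gapR 0.0700 F [-0.6  0.4 -0.1]
```

```bash
python3 -m inch '[[-1,0,0.0002,0,0],[-1,0,0.0004,0,0],[-1,0,0.0006,0,0],[-1,0,0.0007,0,0]]'
python3 look.py .1976
python3 -m inch '[[-1,0,0.0002,0,0],[-1,0,0.0004,0,0],[-1,0,0.0006,0,0],[-1,0,0.0007,0,0]]'
python3 look.py .1976
```

```text
t: 21.58
tool_pos: [0.4532, 0.1675, 0.0426]
orientation: [-1.179, -1.26, 1.257]
force: [1.4, -0.6, 0.6]
opening: 0.0932
t 21.575 travel 0.1972 (n5 sd0.0016) hand rel x 0.0020 y 0.0347 z 0.0426 gapF 0.0013 gapR 0.0707 F [ 1.4 -0.6  0.6]
t: 22.12
tool_pos: [0.4532, 0.1682, 0.0426]
orientation: [-1.178, -1.26, 1.257]
force: [0.8, -0.0, 0.6]
opening: 0.0929
t 22.125 travel 0.1973 (n4 sd0.0018) hand rel x 0.0020 y 0.0353 z 0.0426 gapF 0.0007 gapR 0.0713 F [ 0.8 -0.   0.6]
```

```bash
python3 -m inch '[[-1,0,0.0002,0,0],[-1,0,0.0004,0,0],[-1,0,0.0006,0,0],[-1,0,0.0007,0,0]]'
python3 look.py .1976
python3 -m inch '[[-1,0,0.0002,0,0],[-1,0,0.0004,0,0],[-1,0,0.0006,0,0],[-1,0,0.0007,0,0]]'
python3 look.py .1976
```

```text
t: 22.68
tool_pos: [0.4532, 0.169, 0.0426]
orientation: [-1.178, -1.26, 1.257]
force: [-0.2, -0.0, -0.5]
opening: 0.0926
t 22.675 travel 0.1980 (n3 sd0.0016) hand rel x 0.0021 y 0.0353 z 0.0426 gapF 0.0007 gapR 0.0713 F [-0.2 -0.  -0.5]
t: 23.22
tool_pos: [0.4532, 0.1697, 0.0426]
orientation: [-1.178, -1.26, 1.257]
force: [0.6, 0.4, 0.0]
opening: 0.0928
t 23.225 travel 0.1966 (n3 sd0.0015) hand rel x 0.0021 y 0.0375 z 0.0426 gapF -0.0015 gapR 0.0735 F [0.6 0.4 0. ]
```

The tracker now keeps only 3 points because the arm hides the rest. I'll back the hand off to mid-pocket and compare the same feature set against the earlier picture.

```bash
python3 -m inch '[[-1,0,-0.004,0,0],[-1,0.001,-0.014,0,0],[-1,0.002,-0.025,0,0],[-1,0.0025,-0.034,0,0],[-1,0.0025,-0.036,0,0],[-1,0.0025,-0.037,0,0]]'
python3 look.py .199
python3 -m inch '[[-1,0,0,0,0],[-1,0,0,0,0],[-1,0,0,0,0],[-1,0,0,0,0],[-1,0,0,0,0],[-1,0,0,0,0]]'
python3 look.py .199
```

```text
t: 24.02
tool_pos: [0.4557, 0.1325, 0.0426]
orientation: [-1.179, -1.259, 1.257]
force: [0.5, -0.6, 0.4]
opening: 0.0932
t 24.025 travel 0.1976 (n8 sd0.0015) hand rel x 0.0020 y -0.0009 z 0.0426 gapF 0.0369 gapR 0.0351 F [ 0.5 -0.6  0.4]
t: 24.82
tool_pos: [0.4558, 0.1325, 0.0427]
orientation: [-1.179, -1.259, 1.257]
force: [0.2, -0.0, -0.3]
opening: 0.0925
t 24.825 travel 0.1977 (n8 sd0.0015) hand rel x 0.0020 y -0.0008 z 0.0427 gapF 0.0368 gapR 0.0352 F [ 0.2 -0.  -0.3]
```

The carriage hasn't moved (0.1977): the hand never reached the front pad. I'll try once more with a bias-free tracker that takes per-feature differences to pics/top3.

```bash
cat > look2.py <<'E'
from h import *
from plant import robot
def feats(img,g):
    g0=cv2.cvtColor(cv2.imread("pics/top3.png"),cv2.COLOR_BGR2GRAY);g1=cv2.cvtColor(img,cv2.COLOR_RGB2GRAY)
    a=proj(W(p0,F+[0,yc+.1976,0])).astype(np.float32);kw=dict(winSize=(13,13),maxLevel=1)
    b,s1,_=cv2.calcOpticalFlowPyrLK(g0,g1,a,None,**kw);r,s2,_=cv2.calcOpticalFlowPyrLK(g1,g0,b,None,**kw)
    ok=(s1*s2)[:,0].astype(bool)&(np.linalg.norm(r-a,axis=1)<.3)&(F[:,1]>.19)
    d=np.array([inv(p0,ray(b[i],F[i,2]))[1]-inv(p0,ray(a[i],F[i,2]))[1] for i in np.where(ok)[0]]);return d*1e3
s=robot.read_state();d=feats(robot.read_camera("top")["color"],0);print("t %.3f hand y %.4f"%(s['t'],s['tool_pos'][1]),"move mm med %.2f"%np.median(d),d.round(2))
E
python3 look2.py
python3 -m inch '[[-1,-0.0005,0.007,0,0],[-1,-0.001,0.018,0,0],[-1,-0.0015,0.028,0,0],[-1,-0.0025,0.034,0,0],[-1,-0.0025,0.0362,0,0],[-1,-0.0025,0.0368,0,0],[-1,-0.0025,0.037,0,0],[-1,-0.0025,0.0372,0,0]]'
python3 look2.py
python3 -m inch '[[-1,0,0.0002,0,0],[-1,0,0.0004,0,0],[-1,0,0.0006,0,0],[-1,0,0.0008,0,0],[-1,0,0.001,0,0]]'
python3 look2.py
```

```text
t 24.875 hand y 0.1325 move mm med -0.02 [-0.09 -0.02 -0.01 -0.04 -0.04  0.    0.02 -0.03 -0.06 -0.02  0.01 -0.03]
t: 25.92
tool_pos: [0.4532, 0.1695, 0.0426]
orientation: [-1.179, -1.259, 1.257]
force: [0.2, -0.3, -0.7]
opening: 0.0927
t 25.925 hand y 0.1695 move mm med -0.02 [-0.02  0.28  0.   -0.07 -0.   -0.08 -0.05]
t: 26.6
tool_pos: [0.4533, 0.1706, 0.0427]
orientation: [-1.179, -1.259, 1.257]
force: [0.7, -1.2, -0.5]
opening: 0.0932
t 26.600 hand y 0.1706 move mm med 0.27 [0.29 0.51 0.33 0.24 0.17 0.21]
```

```bash
python3 -m inch '[[-1,0,0.0002,0,0],[-1,0,0.0004,0,0],[-1,0,0.0006,0,0]]'
python3 look2.py
```

```text
t: 27.02
tool_pos: [0.4533, 0.1712, 0.0427]
orientation: [-1.179, -1.259, 1.257]
force: [0.1, 0.5, 0.3]
opening: 0.0932
t 27.025 hand y 0.1712 move mm med 1.29 [1.36 1.41 1.3  1.29 0.93 1.28]
```

```bash
python3 -m inch '[[-1,0,-0.004,0,0],[-1,0.001,-0.014,0,0],[-1,0.002,-0.025,0,0],[-1,0.0025,-0.034,0,0],[-1,0.0025,-0.036,0,0],[-1,0.0025,-0.036,0,0]]'
python3 look2.py
python3 -m inch '[[-1,0,0,0,0],[-1,0,0,0,0],[-1,0,0,0,0],[-1,0,0,0,0],[-1,0,0,0,0],[-1,0,0,0,0],[-1,0,0,0,0],[-1,0,0,0,0]]'
python3 look2.py
```

```text
t: 27.82
tool_pos: [0.4558, 0.135, 0.0427]
orientation: [-1.179, -1.259, 1.256]
force: [-0.2, 0.3, 0.9]
opening: 0.0929
t 27.825 hand y 0.1350 move mm med 3.05 [3.08 3.16 3.   3.01 2.84 2.11 3.11 3.1  3.01 3.16]
t: 28.88
tool_pos: [0.4558, 0.1353, 0.0427]
orientation: [-1.179, -1.259, 1.257]
force: [0.1, 0.9, 0.2]
opening: 0.0929
t 28.875 hand y 0.1353 move mm med 3.62 [3.65 3.94 3.57 3.51 3.24 3.68 3.6  3.72]
```

It moved 3.6 mm forward, which should put the pointer within about 1 mm of the plate. Now I'll wait and confirm it stands still.

```bash
W='[[-1,0,0,0,0],[-1,0,0,0,0],[-1,0,0,0,0],[-1,0,0,0,0],[-1,0,0,0,0],[-1,0,0,0,0],[-1,0,0,0,0],[-1,0,0,0,0]]'
python3 -m inch '[[-1,0,0,0,0],[-1,0,0,0,0],[-1,0,0,0,0],[-1,0,0,0,0],[-1,0,0,0,0],[-1,0,0,0,0],[-1,0,0,0,0],[-1,0,0,0,0]]'|head -1
python3 look2.py
python3 -m inch '[[-1,0,0,0,0],[-1,0,0,0,0],[-1,0,0,0,0],[-1,0,0,0,0],[-1,0,0,0,0],[-1,0,0,0,0],[-1,0,0,0,0],[-1,0,0,0,0]]'|head -1
python3 -m inch '[[-1,0,0,0,0],[-1,0,0,0,0],[-1,0,0,0,0],[-1,0,0,0,0],[-1,0,0,0,0],[-1,0,0,0,0],[-1,0,0,0,0],[-1,0,0,0,0]]'|head -1
python3 look2.py
```

```text
t: 29.92
t 29.925 hand y 0.1352 move mm med 3.66 [3.68 3.96 3.65 3.45 3.17 3.68 3.6  3.77]
t: 30.98
t: 31.98
t 31.975 hand y 0.1353 move mm med 3.64 [3.69 3.95 3.53 3.46 3.18 3.7  3.59 3.73]
```

It has stood still at +3.64 mm for over 2 s. I'll hold another second, then lift the hand straight out and check.

```bash
python3 -m inch '[[-1,0,0,0,0],[-1,0,0,0,0],[-1,0,0,0,0],[-1,0,0,0,0],[-1,0,0,0,0],[-1,0,0,0,0],[-1,0,0,0,0],[-1,0,0,0,0]]'|head -1
python3 -m inch '[[-1,0,0,0.01,0],[-1,0,0,0.03,0],[-1,0,0,0.06,0],[-1,0,0,0.09,0],[-1,0,0,0.12,0],[-1,0,0,0.15,0],[-1,0,0,0.17,0],[-1,0,0,0.17,0]]'
python3 look2.py; python3 -m inch '[[-1,-0.02,0,0,0],[-1,-0.06,0,0,0],[-1,-0.08,0,0,0],[-1,-0.08,0,0,0]]'|head -2
python3 look2.py; python3 - <<'E'
from h import *
from plant import robot
t=robot.read_camera("top")["color"];sc=robot.read_camera("scene")["color"]
f=lambda im,x,y,w,h,k:cv2.resize(im[y:y+h,x:x+w,::-1],None,fx=k,fy=k,interpolation=cv2.INTER_CUBIC)
v=cv2.vconcat([cv2.hconcat([f(t,230,155,40,30,10),f(sc,365,165,40,30,10)]),cv2.hconcat([f(t,40,100,480,300,.8333),f(sc,80,60,420,262,.9524)[:250]])]);cv2.imwrite("pics/v6.png",cv2.convertScaleAbs(v,alpha=1.5))
cv2.imwrite("pics/top4.png",t[:,:,::-1]);cv2.imwrite("pics/scene4.png",sc[:,:,::-1])
E
```

```text
t: 33.02
t: 34.02
tool_pos: [0.4571, 0.1355, 0.2152]
orientation: [-1.182, -1.263, 1.254]
force: [-0.4, 0.0, 0.3]
opening: 0.0932
t 34.025 hand y 0.1355 move mm med 3.62 [3.63 3.54 4.59 3.61]
t: 34.58
tool_pos: [0.3751, 0.1353, 0.2124]
t 34.575 hand y 0.1353 move mm med 3.76 [3.7  3.97 3.54 3.82]
```

View pics/v6.png

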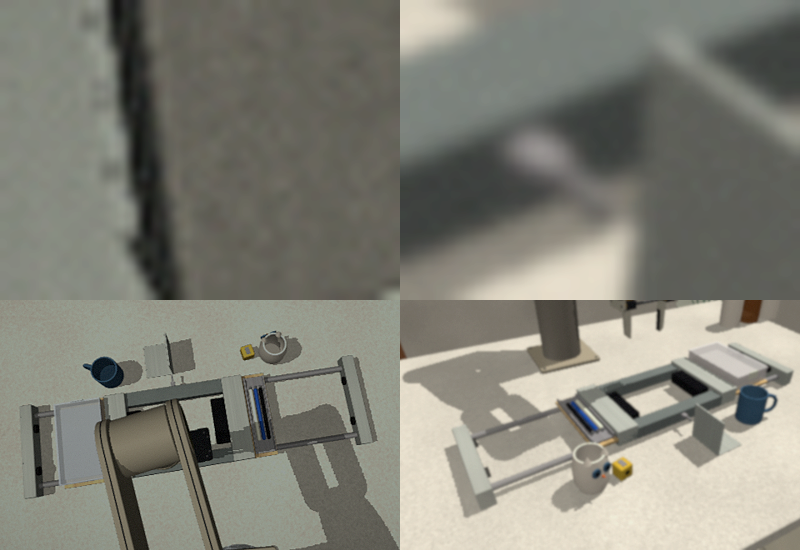

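The hand is clear. The carriage stands with its pointer beside the bookend plate, with a gap left to the front stop, and the owl, sharpener and mug are where they were. I'm handing in the job.

```bash
python3 -c "
from plant import robot
print(robot.close_job())"
```

```text
the job is handed in; nothing more can be done
None
```

The carriage stands still with its pointer in line with the bookend plate, as far as the cameras can tell (about 1 mm beyond it by my estimate). The hand is out, and the job was handed in at about 34.7 s of the 43 s allowed.

- **How it went:** I pushed the carriage on the front pad with the hand at about 30 mm/s. The rear pad then braked against the moving hand, which stopped the carriage about 2–5 mm too far. Two very slow nudges corrected that, one back on the rear pad and one forward on the front pad.
- **Stillness:** with the hand still in the pocket, it held position within 0.05 mm for about 3 s before I took the hand out. After that it read within 0.15 mm, on only four tracked points.
- **Surroundings:** the carriage ended about 70 mm short of the front stop and never came near either one. The owl, sharpener and mug look undisturbed.

**Checks that disagreed or failed:**
- **Alignment:** the two cameras differed by about 4 mm on the pointer's offset from the plate. I used a joint fit of both, with an uncertainty of about 1 mm, which gives the 1 mm estimate above. I did not repeat the fit on the final pictures.
- **First forward nudge:** it never reached the front pad. The tracker had too few visible points there, so I replaced it with a more reliable comparison and tried again.
- **Last close-up:** the top-view crop missed the pointer tip, so that check rested on the scene view and the tracking.

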